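# Brake the spinning sample divider with its lock pin and lock it

### The arm

A 6-joint arm with a two-finger parallel gripper is mounted at the origin on a cart in front of the work surface, level with it; the furniture and walls round the work are solid. World frame = base frame: x ahead of the robot, y to its left, z up, the work surface at z = 0. Lengths are in m, angles in degrees, forces in N, time in s.
With the tool pointing down it reaches from about 0.35 to 0.975 m from the base axis. Payload 7.1 kg.
Tool frame: the origin (TCP) lies on the centre line of the jaws, within the pads' length; the fingertips stand robot.tip_reach ahead of it and the grasp point (between the pads) is the TCP (robot.tip_reach is the distance from the TCP to the fingertips, in m); z points along the fingers, y is the line along which they close (so a half turn about z gives the same grasp; the last joint's range is limited). The gripper opens to 88 mm and grips with 3 to 60 N. Pads are 20 mm wide; open, the fingers measure 115 mm over their backs; the gripper's body (75 mm by 178 mm) begins 61 mm behind the grasp point.
Start: joints at [-74.886, 24.242, 93.386, -0, 62.372, -1.089], TCP at [0.174, -0.6, 0.242] pointing down, gripper open.
Joint ranges: [-172.04, 172.04], [-51.8, 120.97], [4.93, 147.93], [-75.15, 255.16], [6.16, 154.13], [-145.62, 145.62]. Speed limits (degrees/s): [136.94, 136.94, 172.46, 180, 180, 180].

### API

Orientations are given as [roll, pitch, yaw] about the fixed x, y, z axes, in that order (R = Rz(yaw) Ry(pitch) Rx(roll)).
In Python, from plant import robot, eyes, order gives the robot as it stands.
- The arm moves only by the tool apply_moves, never from a script. Its argument "deltas" is a list of rows, each a list of 2 entries, a list of its own where there are three numbers: the shift along the tool's x, y, z in m, then the turn about the tool's z in rad. A call has 1 to 8 rows; each row is the pose to reach, as a shift and turn from the pose commanded when the call began, along the tool's axes at that moment; what a row does not reach only later rows make up. A row lasts 1/8 s, in which the tool goes at most 62.5 mm and 10.7 degrees, less where a joint would pass 70% of its speed; a pose out of reach is approached as far as the arm can. A call with a gripper value outside its range is refused whole. "grip" is the opening in per cent of the stroke, from 0 (shut) to 100 (fully open), set as the call begins (left out, the last holds). The fingers move at their own pace and stop on an object; "squeeze" is the grip in N (left out, the last holds). Time passes only in rows, so rows that repeat a pose let the fingers close. It gives the time, the measured TCP pose, the force, the opening and the grip force at its end, in the units of the state.
- robot.state(): the state, without advancing time (a new reading comes with each control period).
- eyes.grab_frame(name): name is "side" or "top"; returns the picture (384x512x3 uint8, red, green, blue); there is no depth.
- eyes.camera_model(name): a dict with "camera_matrix" (3x3 intrinsics, pixels), "R" (3x3) and "t" (3): a world point X has camera coordinates R X + t. Camera axes: x right, y down, z forward; pixel columns grow to the right and rows downward; lengths in m; the calibration is good to about 2 mm. A picture is of the moment at which its call begins. camera_model takes no time and is no camera call.
- order.hand_in(): hands the job in; it is judged then, once.
The state is a dict: "t": time; "q": joint angles; "qvel": joint speeds; "tau": joint torques, N m; "position": TCP position; "tcp_rot": TCP orientation; "contact_force": force on the tool from outside, world axes, zero at the start; "wrist_torque": the same for the moment, N m; "opening": finger opening in m; "gripper_force": force on a finger pad.
Only numpy, scipy, OpenCV 4.12 (cv2) and the standard library are available. Lean on these libraries where they do the work, as an engineer would, in place of code of your own. Each camera call takes 0.05 s, during which the arm holds its last target. There are 200 camera calls.

### The job

The sample divider's disc is still turning. Take the red-handled lock pin out of its stand, put it down through the slot in the yellow bridge and use its nose as a light brake on the disc until the disc only creeps, so that its hole comes to a stop under the slot and the pin drops in; then push the pin fully home, until its collar lies flush on the bridge, and let go. Be gentle with the disc, never touch it with anything but the pin, and leave the jar, the tin and the brass weight where they stand.

Things in the scene. Friction and masses are not known exactly. Their poses are not given: they have to be found in the camera images.
- divider: blue housing of a rotary sample divider, 270 x 230 mm, fixed. Origin on the table under the disc's axle; z up; -x points from the axle to the yellow guide bridge.
- slot (a point): centre of the slot's upper mouth in the yellow bridge, 78 mm from the axle, 82 mm above the table; axes as the housing's. It goes straight through the 18 mm bridge: 14.5 mm wide along y (the disc's travel) and 16 mm along x (radially), chamfered. The bridge is 44 mm wide (y), 12 mm above the disc.
- disc: heavy aluminium-coloured disc (2 kg), 192 mm across, 10 mm thick, three white cups 14 mm high near its middle. Origin on the axle at its underside (42 mm above the table); x points along the red stripe to the hole. Its spindle is sprung: the pin can press it down 7 mm, from about 1 N growing 2 N per mm, plus 300 N per m/s. Over 15 N does harm.
- hole (a point): centre of the index hole in the disc's top face, 78 mm from the axle, 52 mm above the table (disc not pressed down). 15 mm wide along the travel, 16 mm radially, right through the disc, at the outer end of a red radial stripe. If the disc is fast the pin's nose jolts and skips over it; at a creep, under about 0.7 rad/s, the nose drops in and stops the disc.
- carousel (a joint): turning angle of the disc about its upright axle (rad, grows anticlockwise from above and keeps counting). The hole is under the slot at pi, modulo 2 pi. It runs at about 5 rad/s, driven by 0.12 Nm through a slipping coupling: each 0.024 Nm of braking takes off 1 rad/s; a stalled disc starts again when freed. The friction, so the force needed (about 2.5 to 5 N), varies.
- lock_pin: loose steel lock pin, 120 g, upright in its stand at first. Origin at the tip of its nose, z up to the handle. Shank 12 mm dia., 52 mm long, 2 mm taper at the nose (flat end 8 mm); collar 24 mm dia. from 52 to 57 mm; red cylindrical handle 18 mm dia. from 57 to 91 mm. Fully home the collar lies on the bridge, the nose 52 mm below the slot's mouth.
- grip (a point): point on the pin's axis at mid handle, 74 mm above its nose.
- pin_stand: grey stand 80 x 64 x 58 mm, fixed, with a 14.5 mm hole in the middle in which the pin stands, its collar on the stand's top. Origin under its centre.
- jar_blue: sample jar with a blue cap, 64 mm in diameter, 85 mm high, loose. Origin under its centre.
- tin: round aluminium tin with lid, 68 mm in diameter, 38 mm high, loose. Origin under its centre.
- brass_weight: brass knob weight, 30 mm in diameter, 42 mm high, loose. Origin under its centre.

How it is judged (in metres and radians):
On the way:
1. the pin, in the bridge's slot, presses on the disc's face (not yet in the hole) and slows it to less than 1.5 rad/s (contact force between lock_pin and disc above 0.3 N and velocity of joint carousel below 1.5 rad/s and z of lock_pin in the frame of hole above -0.003 m and horizontal distance between lock_pin and slot below 0.008 m), for 0.1 s.
At the end, for the whole second after the job is handed in: The pin stands at rest through the bridge's slot (nose within 8 mm of the slot's axis) and the disc's hole (within 10 mm), its collar on the bridge to within 2.5 mm, upright within 0.15 rad; the disc stands still (under 0.05 rad/s) (z of lock_pin in the frame of slot below -0.0495 m and horizontal distance between lock_pin and slot below 0.008 m and horizontal distance between lock_pin and hole below 0.01 m and angle between lock_pin's own z axis and vertical below 0.15 rad and velocity of joint carousel between -0.05 and 0.05 rad/s and linear speed of lock_pin below 0.02 m/s); the robot touches nothing.
It fails at once if the disc is pressed or struck with more than 15 N (contact force between lock_pin and disc above 15 N).
It fails at once if the robot itself touches the disc (contact force between any of the fingers, the arm and disc above 0.5 N).
It fails at once if the jar, the tin or the brass weight is moved more than 20 mm (distance of any of jar_blue, tin, brass_weight from where it was at the start of the episode above 0.02 m).
It also fails if it takes over 54 s, if anything falls off the work surface, if the arm or the gripper's body presses on something with over 40 N, if the wrist force passes 120 N, or if a joint passes its speed limit or range.

## Working session

There is one attempt and no reset: what is moved stays moved. The work goes in short steps, Python scripts to look and compute and a tool call to move; the robot and the scene stay as the last step left them, time stands still between calls to the robot, and variables do not carry over. Pictures are saved under pics/ and viewed, at most 10 in all, crops included, and the job is handed in when it is done.

Besides the shell and the picture viewer there is one more tool, called by a JSON object that holds its "fn" and its "kwargs", one argument or row to a line. apply_moves: Moves the arm, as the interface text tells. Its arguments: {"type":"object","properties":{"deltas":{"type":"array","items":{"type":"array"}},"grip":{"type":"number"},"squeeze":{"type":"number"}},"required":["deltas"]}

```bash
mkdir -p pics; ls; python3 - <<'E'
from plant import robot, eyes, order
import cv2,numpy as np
for n in ("top","side"):
    im=eyes.grab_frame(n); cv2.imwrite(f"pics/{n}0.png",im[:,:,::-1]); m=eyes.camera_model(n)
    print(n,np.round(m["camera_matrix"],1).tolist(),np.round(m["R"],4).tolist(),np.round(m["t"],4).tolist())
print(robot.state(),robot.tip_reach)
E
```

```text
pics
top [[375.9, 0.0, 259.4], [0.0, 375.9, 193.4], [0.0, 0.0, 1.0]] [[-0.0078, -1.0, 0.0017], [-0.9972, 0.0076, -0.0748], [0.0748, -0.0023, -0.9972]] [0.0356, 0.5804, 1.0093]
side [[430.3, 0.0, 257.2], [0.0, 430.3, 191.5], [0.0, 0.0, 1.0]] [[-0.9846, -0.1741, -0.015], [-0.0501, 0.3637, -0.9302], [0.1675, -0.9151, -0.3668]] [0.5466, 0.0821, 1.1047]
{'t': 0.1, 'q': array([-7.48865822e+01,  2.42785460e+01,  9.34255805e+01,  5.57027436e-04,
        6.23720169e+01, -1.08693066e+00]), 'qvel': array([-0.05583909, -0.17532541, -0.01993464, -0.02285136, -0.00371479,
       -0.06705399]), 'tau': array([-2.39503061e-04, -5.45613027e+01, -2.74324894e+01,  6.45554136e-02,
        1.87730638e-02, -2.36096770e-05]), 'position': array([ 0.17429784, -0.59972498,  0.24100593]), 'tcp_rot': array([-1.79923880e+02, -1.93747465e-03,  1.62000885e+01]), 'contact_force': array([-1.14906701,  0.53697804,  0.2493502 ]), 'wrist_torque': array([0.08242133, 0.00696367, 0.00824712]), 'gripper_force': 0.0, 'opening': 0.088073666714015} 0.019
```

View pics/top0.png

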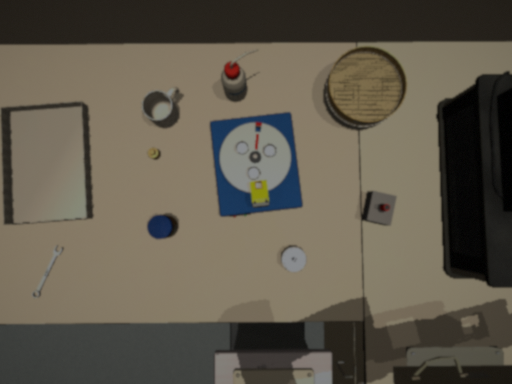

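View pics/side0.png

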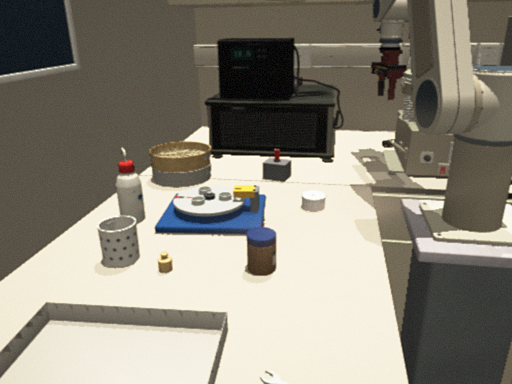

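The top view shows the red pin handle at about (384,207) on its grey stand, the yellow bridge at (260,192), the disc centre at (255,157), the jar at (161,227), the tin at (293,259) and the brass weight at (154,153). The path from the start to the pin looks clear.

```bash
cat > h.py <<'E'
from plant import robot, eyes, order
import cv2,numpy as np
def ray(n,u,v,z):
    m=eyes.camera_model(n);R=m["R"];c=-R.T@m["t"]
    d=R.T@np.linalg.inv(m["camera_matrix"])@np.array([u,v,1.]);return c+d*(z-c[2])/d[2]
def proj(n,X):
    m=eyes.camera_model(n);p=m["camera_matrix"]@(m["R"]@np.array(X)+m["t"]);return p[:2]/p[2]
def blob(im,lo,hi,box):
    h=cv2.cvtColor(im,cv2.COLOR_RGB2HSV);k=cv2.inRange(h,np.array(lo),np.array(hi))
    if lo[0]==0: k|=cv2.inRange(h,np.array([170,*lo[1:]]),np.array([180,*hi[1:]]))
    m=np.zeros_like(k);x0,y0,x1,y1=box;m[y0:y1,x0:x1]=k[y0:y1,x0:x1]
    n,l,s,c=cv2.connectedComponentsWithStats(m)
    i=1+np.argmax(s[1:,4]);return (l==i).astype(np.uint8),s[i],c[i]
E
python3 - <<'E'
from h import *
T=cv2.imread("pics/top0.png")[:,:,::-1].copy();S=cv2.imread("pics/side0.png")[:,:,::-1].copy()
for n,im,bp,by in(("top",T,(365,190,400,225),(235,170,285,215)),("side",S,(265,140,290,163),(225,175,270,215))):
    for nm,lo,hi,b,z in(("pin",(0,120,50),(8,255,255),bp,.08),("bridge",(20,130,80),(35,255,255),by,.082)):
        k,s,c=blob(im,lo,hi,b);print(n,nm,s,c.round(1),ray(n,*c,z).round(4))
        if n=="top":
            r=cv2.minAreaRect(cv2.findContours(k,0,1)[0][0]);print(r,[ray(n,*p,z)[:2].round(4).tolist() for p in cv2.boxPoints(r)])
k,s,c=blob(T,(100,130,40),(125,255,255),(200,100,310,225))
r=cv2.minAreaRect(np.vstack(cv2.findContours(k,0,1)[0]));print("housing",r,[ray("top",*p,.03)[:2].round(4).tolist() for p in cv2.boxPoints(r)],ray("top",*r[0],.03).round(4))
g=cv2.inRange(cv2.cvtColor(T,cv2.COLOR_RGB2HSV),np.array([0,0,70]),np.array([180,110,255]));m=np.zeros_like(g);m[110:205,210:305]=g[110:205,210:305]
cs=max(cv2.findContours(m,0,1)[0],key=cv2.contourArea);e=cv2.fitEllipse(cv2.convexHull(cs));print("disc",e,ray("top",*e[0],.052).round(4))
a=cv2.resize(T[100:230,200:410],None,fx=3.8,fy=3.8,interpolation=2);cv2.imwrite("pics/c1.png",np.clip(a[:,:,::-1]*1.3,0,255))
E
```

```text
top pin [383 205   5   6  19] [384.4 208. ] [ 0.536  -0.2909  0.08  ]
((385.0, 207.5), (5.0, 4.0), 90.0) [[0.5438, -0.2877], [0.5437, -0.298], [0.5308, -0.2976], [0.5308, -0.2872]]
top bridge [250 181  18  22 281] [258.8 192.1] [0.5794 0.0328 0.082 ]
((258.8316650390625, 191.31683349609375), (20.099750518798828, 16.51761817932129), 84.2894058227539) [[0.6055, 0.0564], [0.6094, 0.0138], [0.5576, 0.0092], [0.5536, 0.0516]]
side pin [274 149   7  12  55] [276.8 154.1] [ 0.539  -0.2884  0.08  ]
side bridge [234 186  21   9 136] [244.2 189. ] [0.5804 0.0461 0.082 ]
housing ((255.54310607910156, 164.2791748046875), (94.4376449584961, 80.73041534423828), 83.51692199707031) [[0.7788, 0.1657], [0.8028, -0.056], [0.5431, -0.0814], [0.5201, 0.1363]] [0.66   0.0411 0.03  ]
disc ((255.5971221923828, 161.1104278564453), (71.71170806884766, 83.40099334716797), 171.72357177734375) [0.6652 0.0408 0.052 ][ WARN:0@0.059] global loadsave.cpp:1063 imwrite_ Unsupported depth image for selected encoder is fallbacked to CV_8U.
```

View pics/c1.png

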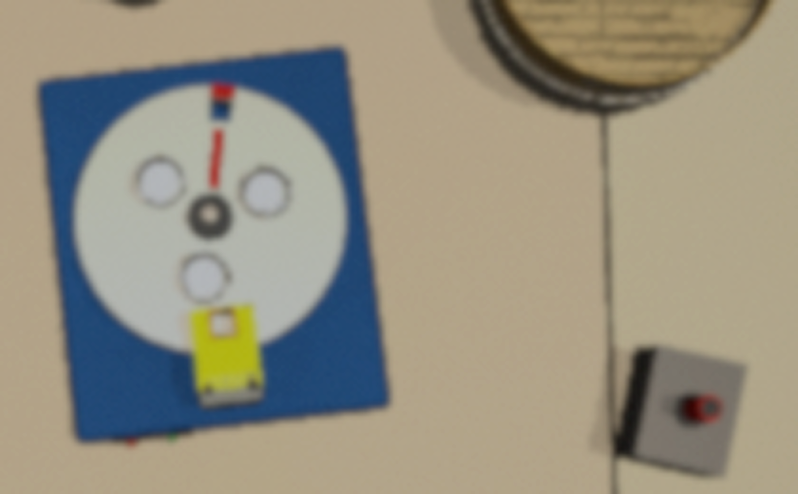

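The crop shows the slot mouth at crop (223,322), the axle at (210,217), the pin's handle top at (708,407) and the stand's top face.

```bash
python3 - <<'E'
from h import *
f=lambda x,y,z:ray("top",200+(x+.5)/3.8-.5,100+(y+.5)/3.8-.5,z)
sl=f(223,322,.082);ax=f(210,217.5,.052)
print("slot",sl,"axle",ax,np.linalg.norm(sl[:2]-ax[:2]),np.degrees(np.arctan2(*(ax-sl)[1::-1])))
print("pin",f(708,407,.097),f(701.5,407.5,.08))
print("stand",np.mean([f(*p,.058) for p in((657,347),(746,365),(727,475),(628,457))],0), [f(*p,.058)[:2].round(4).tolist() for p in((657,347),(746,365),(727,475),(628,457))])
T=cv2.imread("pics/top0.png")[:,:,::-1].copy();S=cv2.imread("pics/side0.png")[:,:,::-1]
for w in(T[178:192,252:267],):print(w[:,:,2]);print(w[:,:,0])
# where side view predicts
print(proj("side",sl),proj("side",f(708,407,.097)))
print(S[183:194,230:260,2]);print(S[183:194,230:260,0])
E
```

```text
slot [0.59952577 0.03394112 0.082     ] axle [0.67664679 0.04256901 0.052     ] 0.07760214519955792 6.3834054950446655
pin [ 0.53858155 -0.28936347  0.097     ] [ 0.53890167 -0.29069413  0.08      ]
stand [ 0.53745088 -0.28964261  0.058     ] [[0.5821, -0.2684], [0.5691, -0.33], [0.4928, -0.3142], [0.5058, -0.246]]
[[122 122 122 120 118 117 124 131 133 133 132 132 132 131 132]
 [110 109 109 113 120 123 126 126 122 120 119 118 115 115 121]
 [108 105 104 105 109 111 108 101  96  89  86  82  78  80  99]
 [ 87  82  78  78  79  79  75  68  61  52  46  42  37  47  84]
 [ 49  45  45  59  77  82  78  74  65  45  26  21  21  38  80]
 [ 22  21  37  72 104 114 109 104  91  63  32  18  18  34  75]
 [ 19  18  38  79 115 127 123 117 103  73  40  19  16  30  66]
 [ 18  16  38  78 116 128 124 118 107  76  40  20  16  26  58]
 [ 20  18  35  74 111 124 120 115 104  78  43  18  16  24  54]
 [ 19  16  29  59  92 106 105 100  91  70  39  18  16  24  51]
 [ 21  16  22  36  58  68  68  64  59  46  29  16  18  22  46]
 [ 24  15  15  20  26  31  30  28  26  22  17  17  16  19  39]
 [ 25  16  15  15  16  17  
[... 3090 characters left out ...]
250 252 250 250 251 251
  250 251 251 251 253 253 248 207 186 176 171 218]
 [242 240 243 246 246 235 227 224 221 222 231 245 252 253 253 253 253 253
  253 253 254 254 246 192 151 156 179 173 168 218]
 [243 241 245 247 250 252 251 250 251 250 250 254 255 254 254 254 254 255
  254 255 255 253 241 148 101 137 174 161 157 220]
 [242 243 235 219 202 201 203 202 206 203 203 201 201 196 200 203 204 199
  204 199 201 205 201 186 164 152 152 136 143 223]
 [240 245 234 175 140 132 128 131 136 136 137 133 133 133 132 135 133 130
  130 124 129 134 139 146 125  99  90  80 133 226]
 [205 243 236 170 129 123 126 127 126 135 129 128 122 122 128 131 126 126
  128 125 123 128 132 123 103  66  56  70 127 210]]
```

{"fn": "apply_moves", "kwargs": {
  "deltas": [
    [[0.04,-0.018,0],0.02],
    [[0.1,-0.045,0],0.05],
    [[0.16,-0.072,0],0.08],
    [[0.22,-0.099,0],0.11],
    [[0.28,-0.126,0],0.14],
    [[0.34,-0.153,0.02],0.17],
    [[0.4,-0.18,0.05],0.17],
    [[0.436,-0.197,0.08],0.17]
  ],
  "grip": 60
}}

```text
t: 1.1
position: [0.5302, -0.2966, 0.1696]
tcp_rot: [179.9, -0.1, 6.5]
contact_force: [0.0, -0.3, 0.1]
opening: 0.0526
gripper_force: 0.0
```

{"fn": "apply_moves", "kwargs": {
  "deltas": [
    [[0,0,0],0],
    [[0,0,0.02],0],
    [[0,0,0.04],0],
    [[0,0,0.06],0],
    [[0,0,0.074],0],
    [[0,0,0.074],0],
    [[0,0,0.074],0]
  ]
}}

```text
t: 1.98
position: [0.5286, -0.2981, 0.0961]
tcp_rot: [180.0, -0.0, 6.5]
contact_force: [-0.6, -1.1, 0.4]
opening: 0.0525
gripper_force: 0.0
```

```bash
python3 - <<'E'
from h import *
print(robot.state()["position"],robot.state()["contact_force"])
T=eyes.grab_frame("top");S=eyes.grab_frame("side")
p=robot.state()["position"];print(proj("side",p),proj("top",p))
a=cv2.resize(S[110:190,235:325],None,fx=4.4,fy=5,interpolation=2);b=cv2.resize(T[160:240,340:430],None,fx=4.4,fy=5,interpolation=2)
cv2.imwrite("pics/c2.png",np.hstack([a,b])[:,:,::-1])
E
```

```text
[ 0.52859071 -0.29814938  0.09605439] [-0.62948086 -1.1063465   0.41289221]
[280.19358674 148.59879375] [389.47575608 210.57672519]
```

View pics/c2.png

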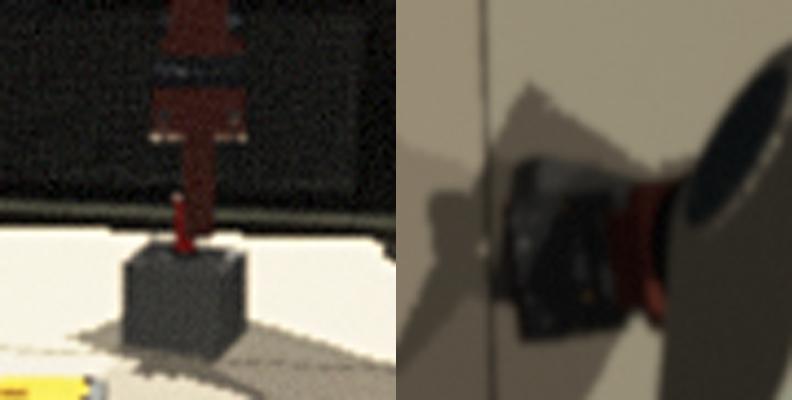

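The fingers are about 10 mm short of the pin in x and 8 mm in y: the finger is at crop x 200 and the pin at 180. The row limit cut the first move short, so I'll correct it and grip.

{"fn": "apply_moves", "kwargs": {
  "deltas": [
    [[0.006,-0.004,0],0],
    [[0.0103,-0.0075,0.002],0],
    [[0.0103,-0.0075,0.009],0],
    [[0.0103,-0.0075,0.009],0],
    [[0.0103,-0.0075,0.009],0]
  ]
}}

```text
t: 2.7
position: [0.5375, -0.2892, 0.0865]
tcp_rot: [-180.0, 0.0, 6.5]
contact_force: [-0.4, -0.1, 0.1]
opening: 0.0527
gripper_force: 0.0
```

{"fn": "apply_moves", "kwargs": {
  "deltas": [
    [[0,0,0],0],
    [[0,0,0],0],
    [[0,0,0],0],
    [[0,0,0],0],
    [[0,0,0],0]
  ],
  "grip": 0,
  "squeeze": 20
}}

```text
t: 3.32
position: [0.5377, -0.2893, 0.0868]
tcp_rot: [180.0, -0.0, 6.5]
contact_force: [-0.3, -0.8, 0.1]
opening: 0.0174
gripper_force: 20.0
```

{"fn": "apply_moves", "kwargs": {
  "deltas": [
    [[0,0,-0.01],0],
    [[0,0,-0.03],0],
    [[0,0,-0.06],0],
    [[0,0,-0.09],0],
    [[0,0,-0.11],0],
    [[0,0,-0.11],0],
    [[0,0,-0.11],0]
  ],
  "squeeze": 30
}}

```text
t: 4.2
position: [0.5374, -0.2891, 0.1967]
tcp_rot: [-180.0, 0.0, 6.5]
contact_force: [0.4, -0.6, -1.2]
opening: 0.0174
gripper_force: 30.0
```

{"fn": "apply_moves", "kwargs": {
  "deltas": [
    [[0.006,-0.02,0],0],
    [[0.018,-0.06,0],0],
    [[0.033,-0.105,0],0],
    [[0.048,-0.15,0],0],
    [[0.062,-0.195,0],0],
    [[0.076,-0.24,0],0],
    [[0.089,-0.28,0],0],
    [[0.098,-0.314,0],0]
  ]
}}

```text
t: 5.2
position: [0.599, 0.0367, 0.1957]
tcp_rot: [-180.0, 0.1, 6.5]
contact_force: [-0.4, -0.5, -1.2]
opening: 0.0171
gripper_force: 30.0
```

{"fn": "apply_moves", "kwargs": {
  "deltas": [
    [[0,0,0],0],
    [[0,0,0],0],
    [[0,0,0],0]
  ]
}}

```text
t: 5.58
position: [0.5993, 0.033, 0.1964]
tcp_rot: [180.0, 0.0, 6.4]
contact_force: [-0.2, -1.0, -0.9]
opening: 0.0173
gripper_force: 30.0
```

```bash
python3 - <<'E'
from h import *
T=eyes.grab_frame("top");S=eyes.grab_frame("side")
p=robot.state()["position"];n=p-[0,0,.081];print(p,robot.state()["contact_force"],proj("side",p),proj("side",n),proj("side",[.5995,.0339,.082]))
a=cv2.resize(S[120:210,200:290],None,fx=6,fy=6,interpolation=2);cv2.imwrite("pics/c3.png",a[:,:,::-1])
E
```

```text
[0.59953313 0.0329018  0.1966062 ] [ 0.15684804 -0.2528683  -0.9437082 ] [236.77599984 145.1049387 ] [237.77433404 174.94459295] [238.10492999 187.00369692]
```

View pics/c3.png

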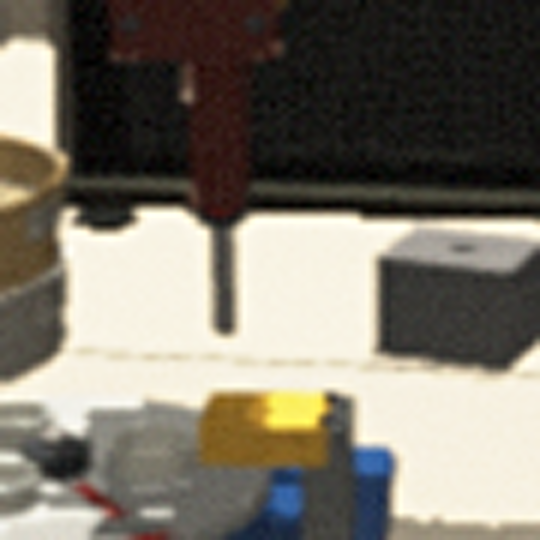

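The side crop shows the pin upright, its nose at about (236.8,174.9) against a prediction of (237.8,174.9). The bridge lies below it at crop (265,430). I'll measure the shank to sub-pixel precision to get its offset from the slot.

```bash
python3 - <<'E'
from h import *
S=eyes.grab_frame("side").astype(float).mean(2)
S0=cv2.imread("pics/side0.png").astype(float)
p=robot.state()["position"]
for r in range(158,176):
    w=S[r,228:246];d=np.clip(w.max()-30-w,0,None)
    # shank centre in row r vs prediction at that height
    zz=[proj("side",[p[0],p[1],z]) for z in np.linspace(.1,.17,200)];i=np.argmin([abs(q[1]-r) for q in zz])
    print(r,round((d*np.arange(228,246)).sum()/d.sum(),2),round(zz[i][0],2),d.round().astype(int)[3:14])
# slot dark column in side0: green channel rows 187-189 vs yellow
R=S0[187:190,230:250,2];d=np.clip(245-R,0,None);d[:,:4]=0;d[:,13:]=0;print((d.sum(0)*np.arange(230,250)).sum()/d.sum(), d.sum(0))
E
```

```text
158 236.55 237.17 [  0   0   0   0 102 153 145  98  15   0   0]
159 236.48 237.21 [  0   0   0   0  95 146 141  84   4   0   0]
160 236.52 237.24 [  0   0   0   0  86 149 136  83   9   0   0]
161 236.56 237.27 [  0   0   0   0  88 145 137  92  11   0   0]
162 236.69 237.31 [  0   0   0   0  73 138 141 103  17   0   0]
163 236.74 237.34 [  0   0   0   0  69 138 145 111  21   0   0]
164 236.72 237.38 [  0   0   0   0  73 134 142 112  18   0   0]
165 236.71 237.41 [  0   0   0   0  76 142 141 112  19   0   0]
166 236.72 237.44 [  0   0   0   0  75 140 139 111  21   0   0]
167 236.73 237.47 [  0   0   0   0  65 137 139 110  15   0   0]
168 236.85 237.51 [  0   0   0   0  47 124 143 110  21   0   0]
169 236.9 237.54 [  0   0   0   0  51 127 147 124  29   0   0]
170 236.95 237.58 [  0   0   0   0  45 127 143 127  33   0   0]
171 236.92 237.61 [  0   0   0   0  44 129 142 123  29   0   0]
172 236.93 237.64 [  0   0   0   0  51 123 150 123  33   0   0]Traceback (most recent call last):
  File "<stdin>", line 8, in <module>
  File "h.py", line 7, in proj
    m=eyes.camera_model(n);p=m["camera_matrix"]@(m["R"]@np.array(X)+m["t"]);return p[:2]/p[2]
ValueError: time passes only in moves, steps and waits
```

The pin is upright. Side-view offsets for the pin (-0.7 px) and the slot (-0.5 px) agree, so x is aligned, and I'll shift y by +1 mm. Now the descent into the slot.

{"fn": "apply_moves", "kwargs": {
  "deltas": [
    [[0,-0.001,0.01],0],
    [[0,-0.001,0.025],0],
    [[0,-0.001,0.03],0],
    [[0,-0.001,0.033],0],
    [[0,-0.001,0.036],0],
    [[0,-0.001,0.039],0],
    [[0,-0.001,0.042],0],
    [[0,-0.001,0.042],0]
  ]
}}

```text
t: 6.72
position: [0.5995, 0.0348, 0.1545]
tcp_rot: [-180.0, 0.0, 6.5]
contact_force: [-0.6, 0.6, -0.8]
opening: 0.0173
gripper_force: 30.0
```

{"fn": "apply_moves", "kwargs": {
  "deltas": [
    [[0,0,0.004],0],
    [[0,0,0.008],0],
    [[0,0,0.012],0],
    [[0,0,0.016],0],
    [[0,0,0.018],0],
    [[0,0,0.018],0],
    [[0,0,0.018],0]
  ]
}}

```text
t: 7.6
position: [0.5997, 0.0348, 0.1368]
tcp_rot: [180.0, -0.0, 6.5]
contact_force: [0.1, 0.4, -1.6]
opening: 0.0174
gripper_force: 30.0
```

```bash
cat > ang.py <<'E'
from h import *
# Hue-based angle of red stripe/rim marker about axle from top and side views
def cam(n):
    m=eyes.camera_model(n);return m["camera_matrix"],m["R"],m["t"]
C={n:cam(n) for n in("top","side")};AX=np.array([.6766,.0426])
def rayc(n,uv,z):
    K,R,t=C[n];c=-R.T@t;d=np.linalg.inv(K)@np.vstack([uv.T,np.ones(len(uv))]);d=(R.T@d).T
    return c+d*((z-c[2])/d[:,2])[:,None]
def angle(n,im,off=(0,0)):
    h=cv2.cvtColor(im,cv2.COLOR_RGB2HSV).astype(int);k=((h[...,0]<8)|(h[...,0]>170))&(h[...,1]>110)&(h[...,2]>60)
    v,u=np.nonzero(k)
    if len(u)==0:return None,0
    P=rayc(n,np.c_[u,v].astype(float),.052)[:,:2]-AX-off;r=np.hypot(*P.T);s=(r<.1)&(r>.025)
    if s.sum()<2:return None,s.sum()
    a=np.arctan2(P[s,1],P[s,0]);return float(np.angle(np.exp(1j*a).mean())),int(s.sum())
HYAW=np.radians(6.4)
def watch(N):
    for i in range(N):
        o=[]
        for n in("top","side"):
            t=robot.state()["t"];a,c=angle(n,eyes.grab_frame(n))
            o.append(f"{n} t={t:.2f} "+("--" if a is None else f"{np.degrees((a-HYAW)%(2*np.pi)):.0f}")+f"({c})")
        print(" | ".join(o))
    s=robot.state();print(s["position"].round(4),s["contact_force"].round(2))
E
python3 - <<'E'
from ang import *
watch(4)
T=eyes.grab_frame("top");a=cv2.resize(T[100:230,190:320],None,fx=3,fy=3,interpolation=2);S=eyes.grab_frame("side");b=cv2.resize(S[120:250,150:280],None,fx=3,fy=3,interpolation=2)
cv2.imwrite("pics/c4.png",np.hstack([a,b])[:,:,::-1])
E
```

```text
top t=7.60 311(29) | side t=7.65 343(4)
top t=7.70 9(34) | side t=7.75 11(5)
top t=7.80 59(27) | side t=7.85 38(8)
top t=7.90 157(10) | side t=7.95 66(16)
[0.5997 0.0348 0.1368] [-0.08  0.35 -2.31]
```

View pics/c4.png

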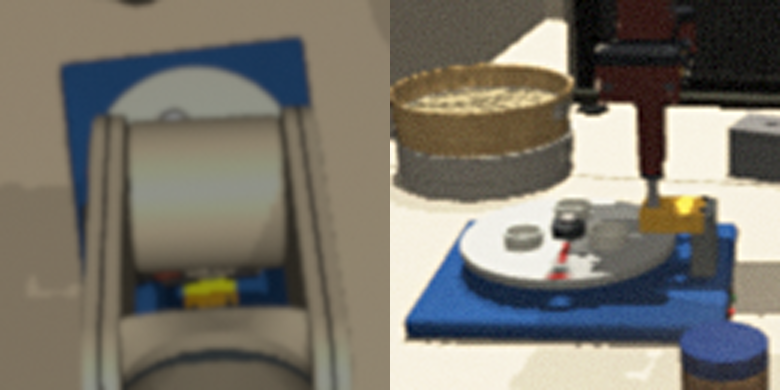

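The side view shows the red stripe at crop (560,265). It advances 27.6° per 0.1 s, about 4.8 rad/s. The pin is in the slot with its nose about 4 mm above the disc.

```bash
cat >> ang.py <<'E'
def spin(N=3):
    a0=None
    for i in range(N):
        t=robot.state()["t"];a,c=angle("side",eyes.grab_frame("side"))
        if a is None:print(f"t={t:.2f} -- ({c})");a0=None;continue
        d=np.degrees((a-HYAW)%(2*np.pi));w="" if a0 is None else f" w={np.angle(np.exp(1j*(a-a0)))/(t-t0):.2f}"
        print(f"t={t:.2f} ang={d:.1f} n={c}{w}");a0,t0=a,t
    s=robot.state();print(s["position"].round(5),s["contact_force"].round(2))
E
```

{"fn": "apply_moves", "kwargs": {
  "deltas": [
    [[0,0,0.001],0],
    [[0,0,0.002],0],
    [[0,0,0.003],0],
    [[0,0,0.0035],0],
    [[0,0,0.004],0],
    [[0,0,0.004],0],
    [[0,0,0.004],0]
  ]
}}

```text
t: 8.98
position: [0.5997, 0.0348, 0.1328]
tcp_rot: [-180.0, -0.0, 6.5]
contact_force: [0.1, 0.1, -1.0]
opening: 0.0176
gripper_force: 30.0
```

```bash
python3 -c "
from ang import *
spin(4)"
```

```text
t=8.97 ang=354.1 n=6
t=9.03 ang=7.4 n=6 w=4.63
t=9.07 ang=20.8 n=5 w=4.67
t=9.12 ang=33.8 n=7 w=4.54
[0.59965 0.03477 0.13277] [ 0.11 -0.38 -1.24]
```

Not clearly braking yet, so I'll continue in half-millimetre steps.

{"fn": "apply_moves", "kwargs": {
  "deltas": [
    [[0,0,0.0005],0],
    [[0,0,0.001],0],
    [[0,0,0.001],0],
    [[0,0,0.001],0]
  ]
}}

```text
t: 9.68
position: [0.5997, 0.0347, 0.1318]
tcp_rot: [180.0, -0.0, 6.5]
contact_force: [0.7, -0.9, 0.8]
opening: 0.0176
gripper_force: 30.0
```

```bash
python3 -c "
from ang import *
spin(3)"
```

```text
t=9.68 ang=148.0 n=19
t=9.72 ang=157.5 n=15 w=3.33
t=9.78 ang=166.3 n=13 w=3.05
[0.59961 0.03477 0.13171] [-0.07 -0.2  -0.75]
```

{"fn": "apply_moves", "kwargs": {
  "deltas": [
    [[0,0,0.0003],0],
    [[0,0,0.0005],0],
    [[0,0,0.0005],0],
    [[0,0,0.0005],0]
  ]
}}

```text
t: 10.32
position: [0.5997, 0.0348, 0.1313]
tcp_rot: [180.0, -0.0, 6.5]
contact_force: [-0.3, 0.0, 1.1]
opening: 0.0175
gripper_force: 30.0
```

```bash
python3 -c "
from ang import *
spin(4)"
```

```text
t=10.32 ang=238.0 n=5
t=10.38 ang=246.3 n=11 w=2.90
t=10.43 ang=252.2 n=14 w=2.04
t=10.47 ang=258.1 n=13 w=2.06
[0.59965 0.03476 0.13122] [ 0.56 -0.95  0.83]
```

{"fn": "apply_moves", "kwargs": {
  "deltas": [
    [[0,0,0.0003],0],
    [[0,0,0.0005],0],
    [[0,0,0.0005],0],
    [[0,0,0.0005],0],
    [[0,0,0.0005],0]
  ]
}}

```text
t: 11.15
position: [0.5996, 0.0348, 0.1307]
tcp_rot: [180.0, -0.0, 6.5]
contact_force: [-0.1, -1.7, 2.5]
opening: 0.0171
gripper_force: 30.0
```

```bash
python3 -c "
from ang import *
spin(4)"
```

```text
t=11.15 ang=323.8 n=8
t=11.20 ang=327.5 n=7 w=1.28
t=11.25 ang=329.4 n=5 w=0.66
t=11.30 ang=334.3 n=6 w=1.71
[0.59964 0.03478 0.13069] [-0.11 -0.22  2.98]
```

{"fn": "apply_moves", "kwargs": {
  "deltas": [
    [[0,0,0],0],
    [[0,0,0.0001],0],
    [[0,0,0.0002],0],
    [[0,0,0.0003],0],
    [[0,0,0.0003],0],
    [[0,0,0.0003],0],
    [[0,0,0.0003],0],
    [[0,0,0.0003],0]
  ]
}}

```text
t: 12.35
position: [0.5997, 0.0348, 0.1304]
tcp_rot: [180.0, -0.0, 6.5]
contact_force: [-0.5, -0.4, 2.1]
opening: 0.0175
gripper_force: 30.0
```

```bash
python3 -c "
from ang import *
spin(5)"
```

```text
t=12.35 ang=34.2 n=9
t=12.40 ang=36.9 n=7 w=0.94
t=12.45 ang=38.3 n=8 w=0.48
t=12.50 ang=39.6 n=7 w=0.46
t=12.55 ang=42.9 n=8 w=1.15
[0.59963 0.0348  0.13041] [ 0.49 -1.92  1.6 ]
```

{"fn": "apply_moves", "kwargs": {
  "deltas": [
    [[0,0,0.0001],0],
    [[0,0,0.0001],0],
    [[0,0,0.0001],0],
    [[0,0,0.0001],0],
    [[0,0,0.0001],0],
    [[0,0,0.0001],0],
    [[0,0,0.0001],0],
    [[0,0,0.0001],0]
  ]
}}

```text
t: 13.6
position: [0.5996, 0.0348, 0.1303]
tcp_rot: [-180.0, 0.0, 6.5]
contact_force: [-0.1, -1.1, 2.1]
opening: 0.0173
gripper_force: 30.0
```

```bash
python3 -c "
from ang import *
spin(4)"
```

```text
t=13.60 ang=77.1 n=16
t=13.65 ang=79.1 n=16 w=0.69
t=13.70 ang=79.9 n=18 w=0.27
t=13.75 ang=81.5 n=22 w=0.57
[0.59964 0.03478 0.13034] [-0.3  -1.34  1.72]
```

{"fn": "apply_moves", "kwargs": {
  "deltas": [
    [[0,0,0],0],
    [[0,0,0],0],
    [[0,0,0],0],
    [[0,0,0],0],
    [[0,0,0],0],
    [[0,0,0],0],
    [[0,0,0],0],
    [[0,0,0],0]
  ]
}}

```text
t: 14.8
position: [0.5996, 0.0348, 0.1303]
tcp_rot: [-180.0, -0.0, 6.5]
contact_force: [-0.6, -1.6, 2.0]
opening: 0.0175
gripper_force: 30.0
```

{"fn": "apply_moves", "kwargs": {
  "deltas": [
    [[0,0,0],0],
    [[0,0,0],0],
    [[0,0,0],0],
    [[0,0,0],0],
    [[0,0,0],0],
    [[0,0,0],0],
    [[0,0,0],0],
    [[0,0,0],0]
  ]
}}

```text
t: 15.8
position: [0.5996, 0.0348, 0.1303]
tcp_rot: [-180.0, 0.0, 6.5]
contact_force: [0.4, -1.5, 1.1]
opening: 0.0177
gripper_force: 30.0
```

```bash
python3 -c "
from ang import *
spin(3)"
```

```text
t=15.80 ang=130.1 n=19
t=15.85 ang=131.6 n=20 w=0.50
t=15.90 ang=132.8 n=21 w=0.43
[0.59962 0.03478 0.13031] [ 0.4  -1.09  1.81]
```

{"fn": "apply_moves", "kwargs": {
  "deltas": [
    [[0,0,0],0],
    [[0,0,0],0],
    [[0,0,0],0],
    [[0,0,0],0],
    [[0,0,0],0],
    [[0,0,0],0],
    [[0,0,0],0],
    [[0,0,0],0]
  ]
}}

```text
t: 16.95
position: [0.5996, 0.0348, 0.1303]
tcp_rot: [-180.0, -0.0, 6.5]
contact_force: [-0.2, -2.3, 2.2]
opening: 0.0174
gripper_force: 30.0
```

{"fn": "apply_moves", "kwargs": {
  "deltas": [
    [[0,0,0],0],
    [[0,0,0],0],
    [[0,0,0],0],
    [[0,0,0],0],
    [[0,0,0],0],
    [[0,0,0],0],
    [[0,0,0],0],
    [[0,0,0],0]
  ]
}}

```text
t: 17.95
position: [0.5996, 0.0348, 0.1303]
tcp_rot: [-180.0, 0.0, 6.5]
contact_force: [0.8, -0.8, 1.1]
opening: 0.0176
gripper_force: 30.0
```

```bash
python3 -c "
from ang import *
spin(3)"
```

```text
t=17.95 ang=175.8 n=10
t=18.00 ang=175.8 n=9 w=-0.00
t=18.05 ang=175.6 n=10 w=-0.08
[0.59956 0.03477 0.13028] [ 0.1  -2.18  1.07]
```

The disc stands still at about 176°, so the nose is probably in the hole. I'll test with a gentle push.

{"fn": "apply_moves", "kwargs": {
  "deltas": [
    [[0,0,0.0003],0],
    [[0,0,0.0006],0],
    [[0,0,0.0009],0],
    [[0,0,0.001],0],
    [[0,0,0.001],0]
  ]
}}

```text
t: 18.73
position: [0.5997, 0.0348, 0.1294]
tcp_rot: [180.0, -0.0, 6.5]
contact_force: [0.1, -0.8, 1.9]
opening: 0.0172
gripper_force: 30.0
```

```bash
python3 -c "
from ang import *
spin(3)"
```

```text
t=18.73 ang=175.8 n=10
t=18.77 ang=175.8 n=10 w=0.00
t=18.82 ang=175.8 n=10 w=0.00
[0.59967 0.03477 0.12935] [ 0.05 -1.91  1.59]
```

{"fn": "apply_moves", "kwargs": {
  "deltas": [
    [[0,0,0.0005],0],
    [[0,0,0.001],0],
    [[0,0,0.0015],0],
    [[0,0,0.002],0],
    [[0,0,0.002],0]
  ]
}}

```text
t: 19.5
position: [0.5994, 0.0348, 0.127]
tcp_rot: [-180.0, 0.0, 6.5]
contact_force: [-0.2, -1.1, -0.7]
opening: 0.0177
gripper_force: 30.0
```

```bash
python3 -c "
from ang import *
spin(3)"
```

```text
t=19.50 ang=178.2 n=18
t=19.55 ang=177.7 n=16 w=-0.19
t=19.60 ang=177.9 n=17 w=0.09
[0.59939 0.03478 0.1271 ] [-0.2  -1.84 -1.86]
```

The vertical force fell to the baseline and the disc settled at 178°, so the pin has dropped in. Pushing it home.

{"fn": "apply_moves", "kwargs": {
  "deltas": [
    [[0,0,0.001],0],
    [[0,0,0.003],0],
    [[0,0,0.005],0],
    [[0,0,0.007],0],
    [[0,0,0.009],0],
    [[0,0,0.011],0],
    [[0,0,0.013],0],
    [[0,0,0.013],0]
  ]
}}

```text
t: 20.65
position: [0.5996, 0.0348, 0.1141]
tcp_rot: [-180.0, 0.0, 6.5]
contact_force: [-0.5, -1.5, -1.3]
opening: 0.0172
gripper_force: 30.0
```

{"fn": "apply_moves", "kwargs": {
  "deltas": [
    [[0,0,0.0007],0],
    [[0,0,0.0014],0],
    [[0,0,0.0021],0],
    [[0,0,0.0028],0],
    [[0,0,0.0032],0],
    [[0,0,0.0032],0]
  ]
}}

```text
t: 21.4
position: [0.5996, 0.0347, 0.1111]
tcp_rot: [180.0, 0.0, 6.5]
contact_force: [0.6, -2.5, -0.4]
opening: 0.0174
gripper_force: 30.0
```

{"fn": "apply_moves", "kwargs": {
  "deltas": [
    [[0,0,0.0003],0],
    [[0,0,0.0006],0],
    [[0,0,0.0009],0],
    [[0,0,0.0012],0],
    [[0,0,0.0012],0]
  ]
}}

```text
t: 22.02
position: [0.5997, 0.0348, 0.1107]
tcp_rot: [180.0, -0.0, 6.5]
contact_force: [-2.2, -1.7, 7.9]
opening: 0.0176
gripper_force: 30.0
```

The collar is seated: 8 N up, at the predicted height. Releasing and lifting away.

{"fn": "apply_moves", "kwargs": {
  "deltas": [
    [[0,0,-0.0005],0],
    [[0,0,-0.0005],0],
    [[0,0,-0.0005],0],
    [[0,0,-0.0005],0],
    [[0,0,-0.0005],0]
  ],
  "grip": 50
}}

```text
t: 22.65
position: [0.5996, 0.0348, 0.1103]
tcp_rot: [-180.0, 0.0, 6.5]
contact_force: [0.3, -0.1, 0.2]
opening: 0.0443
gripper_force: 0.0
```

{"fn": "apply_moves", "kwargs": {
  "deltas": [
    [[0,0,-0.01],0],
    [[0,0,-0.03],0],
    [[0,0,-0.06],0],
    [[0,0,-0.1],0],
    [[0,0,-0.13],0],
    [[0,0,-0.13],0],
    [[0,0,-0.13],0]
  ]
}}

```text
t: 23.52
position: [0.5992, 0.0348, 0.2404]
tcp_rot: [-180.0, 0.0, 6.5]
contact_force: [-0.6, 1.2, -0.6]
opening: 0.0443
gripper_force: 0.0
```

```bash
python3 - <<'E'
from ang import *
spin(3)
S=eyes.grab_frame("side");b=cv2.resize(S[120:250,140:280],None,fx=5,fy=4.5,interpolation=2);cv2.imwrite("pics/c5.png",b[:,:,::-1])
E
```

```text
t=23.52 ang=175.1 n=12
t=23.57 ang=175.1 n=12 w=0.00
t=23.62 ang=174.8 n=11 w=-0.09
[0.59884 0.03475 0.23917] [ 0.2  -0.02 -0.08]
```

View pics/c5.png

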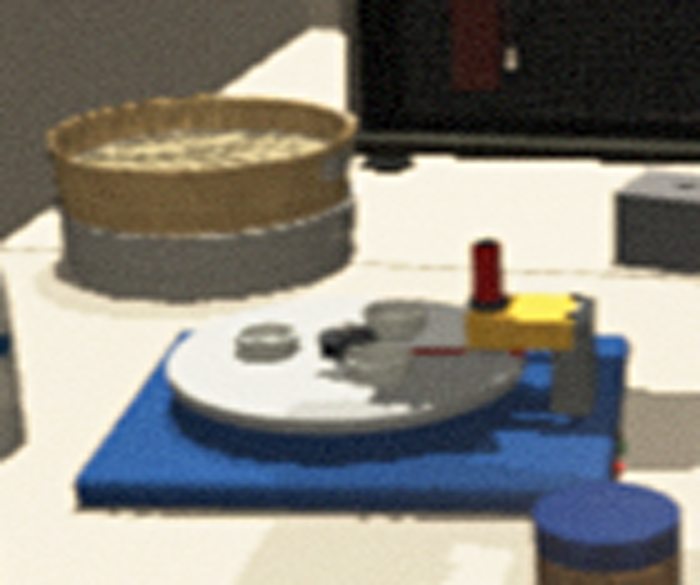

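The pin stands upright at crop (487,275) with its collar flush on the bridge. The stripe runs under the bridge, the disc is still and the gripper is clear.

```bash
python3 -c "
from plant import order
print(order.hand_in())"
```

```text
the job is handed in; nothing more can be done
None
```

The job is handed in at about 24 s: the pin braked the disc to a creep of about 0.4 rad/s, dropped into the hole and is pushed home, collar on the bridge, with the disc still and the gripper clear; no verdict came back.

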